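# Gauge the depth of a blind bore

## Robot

A 6-joint arm with a two-finger parallel gripper is mounted at the origin on a cart in front of the work surface, level with it; the furniture and walls round the work are solid. World frame = base frame: x ahead of the robot, y to its left, z up, the work surface at z = 0. Lengths are in m, angles in degrees, forces in N, time in s.
With the tool pointing down it reaches from about 0.225 to 0.875 m from the base axis. Payload 3.4 kg.
Tool frame: the origin (TCP) lies on the centre line of the jaws, within the pads' length; the fingertips stand 22 mm ahead of it and the grasp point (between the pads) lies 3 mm ahead of it (bot.tips_ahead is the distance from the TCP to the fingertips, in m); z points along the fingers, y is the line along which they close (so a half turn about z gives the same grasp; the last joint's range is limited). The gripper opens to 85 mm and grips with 20 to 120 N. Pads are 22 mm wide; open, the fingers measure 114 mm over their backs; the gripper's body (76 mm by 85 mm) begins 54 mm behind the grasp point. The pads swing forward as they close: fully open they stand 13 mm farther back than shut.
Start: joints at [69.672, 15.808, 86.224, -0, 77.962, -6.933], TCP at [0.133, 0.559, 0.253] pointing down, gripper open.
Joint ranges: [-165.64, 165.64], [-43.16, 119.46], [12.63, 154.43], [-67.54, 247.53], [6.08, 155.33], [-154.97, 154.97]. Speed limits (degrees/s): [147.25, 147.25, 180, 180, 180, 180].

## Interface

Orientations are given as [roll, pitch, yaw] about the fixed x, y, z axes, in that order (R = Rz(yaw) Ry(pitch) Rx(roll)).
In Python, from workcell import bot gives the robot as it stands.
- The arm moves only by the tool send_rows, never from a script. Its argument "plan" is a list of rows, each an object of numbers: "dx", "dy", "dz": the shift along the tool's x, y, z in m; "twist": the turn about the tool's z in rad. A call has 1 to 20 rows; each row is the pose to reach, as a shift and turn from the pose commanded when the call began, along the tool's axes at that moment; what a row does not reach only later rows make up. A row lasts 1/8 s, in which the tool goes at most 62.5 mm and 10.7 degrees, less where a joint would pass 70% of its speed; a pose out of reach is approached as far as the arm can. A call with a gripper value outside its range is refused whole. "claw" is the opening, from 0 (shut) to 1 (fully open), set as the call begins (left out, the last holds). The fingers move at their own pace and stop on an object; "squeeze" is the grip in N (left out, the last holds). Time passes only in rows, so rows that repeat a pose let the fingers close. It gives the time, the measured TCP pose, the force, the opening and the grip force at its end, in the units of the state.
- bot.observe(): the state, without advancing time (a new reading comes with each control period).
- bot.camera(name): name is "scene" or "side" or "wrist"; returns a dict with "pixels" (384x512x3 uint8, red, green, blue), "K" (3x3 intrinsics, pixels), "origin" and "orientation" of the camera in the world. Camera axes: x right, y down, z forward; pixel columns grow to the right and rows downward; lengths in m; the calibration is good to about 2 mm. A picture is of the moment at which its call begins. There is no depth.
- bot.job_done(): hands the job in; it is judged then, once.
The state is a dict: "time_s": time; "qpos": joint angles; "qd": joint speeds; "effort": joint torques, N m; "tcp_pos": TCP position; "orientation": TCP orientation; "ft_force": force on the tool from outside, world axes, zero at the start; "ft_torque": the same for the moment, N m; "finger_gap": finger opening in m; "finger_force": force on a finger pad.
Only numpy, scipy, OpenCV 4.12 (cv2) and the standard library are available. Lean on these libraries where they do the work, as an engineer would, in place of code of your own. Each camera call takes 0.05 s, during which the arm holds its last target. There are 200 camera calls.

## Task

Take the depth gauge (blue handle, brass sliding stop) out of its small dark stand and gently lower its rod into the blue-ringed bore of the pale wooden block; the stop will meet the wood and slide up the rod as you keep pushing. Push until the rod bottoms out on the soft pad, hold it pressed there with about 10 N for two seconds - never more than 20 N - and then let go, leaving the gauge standing upright in the bore, its tip on the bottom and its stop resting on the wood. Leave the other things where they are.

Things in the scene. Friction and masses are not known exactly. Their poses are not given: they have to be found in the camera images.
- gauge_handle (a point): centre of the gauge's blue round grip (26 mm diameter, 50 mm tall, upright, nothing above it). Below the grip are a blue finger guard (42 mm diameter, 5 mm thick, its top 25 mm below this point) and 95 mm of steel rod, 12 mm in diameter, whose tip lies 125 mm below this point. The gauge is 150 mm long and weighs about 140 g. z points up along the rod.
- gauge_tip (a point): centre of the flat end of the gauge's rod (chamfered 1.5 x 2.5 mm); z points up along the rod.
- stop_face (a point): centre of the underside of the brass stop, a disc of 36 mm diameter and 10 mm thickness that slides along the rod against a steady friction of about 3 N and stays where it is left. At the start it is 28 mm above the tip and rests on the stand; it cannot go lower on the rod and can go up 56 mm.
- stand_top (a point): centre of the upper face of the dark wooden stand (70 x 70 x 46 mm, fixed), at the mouth of its hole; the gauge hangs in it by its stop and comes out straight up, 28 mm of rod being inside.
- bore_mouth (a point): centre of the mouth of the blue-ringed bore, in the block's top face, 80 mm above the worktop; z up. The bore is upright, 13.6 mm wide with a 2 mm chamfer and between 34 and 60 mm deep: the depth is unknown and cannot be seen. On its bottom lies a rubber pad (bore_pad; pad_top is its upper face) that gives about 0.14 mm per newton and is spoilt above 20 N.
- block: pale wooden block, 74 x 132 x 80 mm (x, y, z), fixed; origin at the centre of its underside, z up, y along its row of three bores, 36 mm apart. The blue-ringed bore is the end one on +y; the other two are plain. Its wood is dented by a gauge pushed on it with more than 25 N.
- gauge: the depth gauge itself, origin at the rod's tip, z up along the rod.
- mug_1: white mug, 87 mm wide, 90 mm tall, bystander; origin under its centre.
- glass_1: clear drinking glass, 81 mm wide, 91 mm tall, bystander; origin under its centre.
- candle_1: small tea light, 38 mm wide, 15 mm tall, bystander; origin under its centre.
- timer: red kitchen timer, 63 mm wide, 58 mm tall, bystander; origin under its centre.
- spice_jar: spice jar with red cap, 45 mm wide, 106 mm tall, bystander; origin under its centre.
There are look-alikes about, which are no part of the job. Of the things that look like the part that bears stand_top, take the one that is farthest from the robot's base at the start.

How it is judged:
By the outcome, as a careful person would: the job done as asked, in the order asked, and still so for the second after the job is handed in, with the robot touching nothing.
It also fails if it takes over 54 s, if anything falls off the work surface, if the arm or the gripper's body presses on something with over 40 N, if the wrist force passes 120 N, or if a joint passes its speed limit or range.

## Working session

There is one attempt and no reset: what is moved stays moved. The work goes in short steps, Python scripts to look and compute and a tool call to move; the robot and the scene stay as the last step left them, time stands still between calls to the robot, and variables do not carry over. Pictures are saved under pics/ and viewed, at most 10 in all, crops included, and the job is handed in when it is done.

Besides the shell and the picture viewer there is one more tool, called after ">>>" as name(argument=value, ...) on one line, values as JSON. send_rows: Moves the arm, as the interface text tells. Its arguments: {"type":"object","properties":{"plan":{"type":"array","items":{"type":"object","properties":{"dx":{"type":"number"},"dy":{"type":"number"},"dz":{"type":"number"},"twist":{"type":"number"}}}},"claw":{"type":"number"},"squeeze":{"type":"number"}},"required":["plan"]}

```bash
mkdir -p pics; cat > h.py <<'E'
import numpy as np, cv2
from scipy.spatial.transform import Rotation as R
from workcell import bot
def cam(n,save=None):
    c=bot.camera(n); 
    if save: cv2.imwrite('pics/'+save,c['pixels'][:,:,::-1])
    return c
def rot(c):
    o=np.array(c['orientation']); return R.from_euler('xyz',o,degrees=True).as_matrix() if o.shape==(3,) else o
def ray(c,u,v):
    d=rot(c)@np.linalg.inv(np.array(c['K']))@[u,v,1]; return np.array(c['origin']),d/np.linalg.norm(d)
def onz(c,u,v,z):
    o,d=ray(c,u,v); return o+d*(z-o[2])/d[2]
def proj(c,p):
    q=np.array(c['K'])@(rot(c).T@(np.array(p)-np.array(c['origin']))); return q[:2]/q[2]
def cross(a,b):
    (o1,d1),(o2,d2)=a,b
    s=np.linalg.lstsq(np.stack([d1,-d2],1),o2-o1,rcond=None)[0]
    p,q=o1+s[0]*d1,o2+s[1]*d2; return (p+q)/2,np.linalg.norm(p-q)
E
python3 - <<'E'
from h import *
a=cam('scene');b=cam('side')
for c in(a,b): print(c['origin'],c['orientation'],c['K'])
cv2.imwrite('pics/a.png',np.vstack([a['pixels'],b['pixels']])[:,:,::-1][:, :] if 0 else cv2.resize(np.hstack([a['pixels'],b['pixels']])[:,:,::-1],(800,300)))
cv2.imwrite('pics/scene1.png',a['pixels'][:,:,::-1]);cv2.imwrite('pics/side1.png',b['pixels'][:,:,::-1])
print(bot.observe())
E
```

```text
[-0.31648927  0.89270482  0.65623389] [-113.63017509   -0.7542931  -136.4384726 ] [[422.12124249   0.         250.25996273]
 [  0.         422.12124249 184.92705901]
 [  0.           0.           1.        ]]
[0.43430794 0.83764592 0.65128689] [-121.37127936   -0.21169414 -172.83773966] [[375.2141547    0.         255.85273212]
 [  0.         375.2141547  193.38101323]
 [  0.           0.           1.        ]]
{'time_s': 0.1, 'qpos': array([ 6.96731564e+01,  1.58449179e+01,  8.62897072e+01, -2.30562735e-04,
        7.79634481e+01, -6.93342559e+00]), 'qd': array([ 0.02476982, -0.15294172, -0.12163744, -0.0029565 ,  0.02628969,
        0.05289586]), 'effort': array([ 9.77571763e-04, -4.17699623e+01, -2.46405369e+01, -2.54118377e-04,
        5.78849518e-03, -4.61842532e-06]), 'tcp_pos': array([0.13304424, 0.55892832, 0.25250494]), 'orientation': array([-1.79902617e+02, -1.16152279e-02,  1.66606620e+02]), 'ft_force': array([ 0.40773181,  0.46881551, -0.87623486]), 'ft_torque': array([ 0.02840791,  0.02107416, -0.00573483]), 'finger_force': 0.0, 'finger_gap': 0.08545836994800081}
```

View pics/scene1.png

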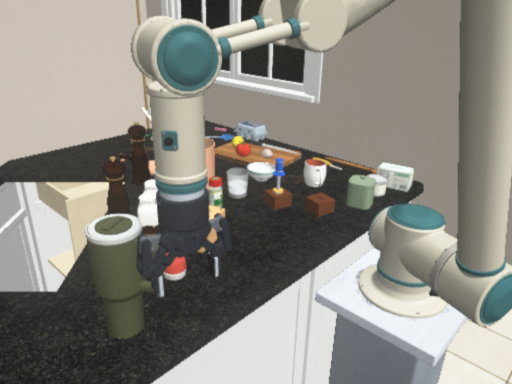

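View pics/side1.png

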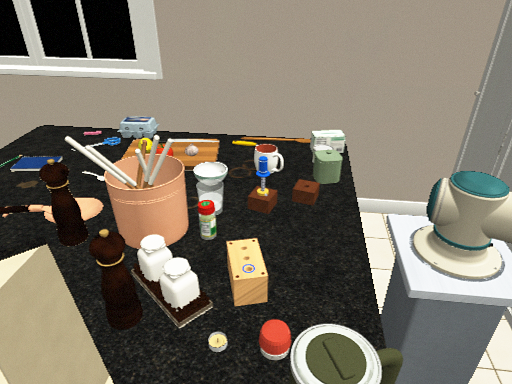

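Scene: the gauge stands in the dark stand at side (263,200) / scene (278,198). An empty look-alike stand is at side (306,192) / scene (320,204). The block is at side (248,270), with the blue ring near (248,268). The stand with the gauge looks like the farther of the two, so I'll check that with numbers and a crop.

```bash
python3 - <<'E'
from h import *
c=cam('side');s=cam('scene')
p=c['pixels']
A=cv2.resize(p[140:220,215:335],(600,400),interpolation=2);B=cv2.resize(p[230:310,215:335],(600,400),interpolation=2)
cv2.imwrite('pics/crop1.png',np.vstack([A,B])[:,:,::-1][::1] if 0 else cv2.resize(np.hstack([A,B]),(800,267))[:,:,::-1])
for n,u,v in(('stand',263,191),('other',306,182)): print(n,onz(c,u,v,.046))
def comps(c,lo,hi,box):
    h=cv2.cvtColor(c['pixels'],cv2.COLOR_RGB2HSV); m=cv2.inRange(h,lo,hi)
    k=np.zeros_like(m);x0,y0,x1,y1=box;k[y0:y1,x0:x1]=m[y0:y1,x0:x1]
    n,l,st,ce=cv2.connectedComponentsWithStats(k); return [(st[i].tolist(),ce[i].round(2).tolist()) for i in range(1,n) if st[i][4]>4]
print('blue side',comps(c,(95,80,40),(130,255,255),(215,140,335,310)))
print('blue scene',comps(s,(95,80,40),(130,255,255),(180,140,340,260)))
for u,v in((248,268),):print('bore',onz(c,u,v,.08))
E
```

```text
stand [ 0.53545739 -0.16476904  0.046     ]
other [ 0.40246562 -0.23983285  0.046     ]
blue side [([256, 156, 15, 22, 203], [262.78, 167.38]), ([243, 264, 12, 9, 28], [248.04, 268.07])]
blue scene [([273, 158, 13, 19, 153], [279.01, 168.08])]
bore [0.52679538 0.22359388 0.08      ]
```

View pics/crop1.png

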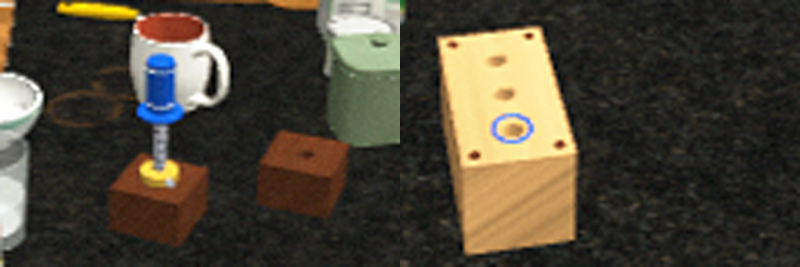

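```bash
cat >> h.py <<'E'
def delta(p):
    "world target TCP -> tool shift"
    s=bot.observe(); M=R.from_euler('xyz',s['orientation'],degrees=True).as_matrix()
    return (M.T@(np.array(p)-s['tcp_pos'])).round(4)
E
python3 - <<'E'
from h import *
c=cam('side');s=cam('scene')
p,e=cross(ray(c,262.8,167.4),ray(s,279.,168.1)); print(p,e)
print(onz(c,262.8,167.4,.14),onz(s,279,168.1,.14))
print(delta([p[0],p[1],.27]))
E
```

```text
[ 0.53656548 -0.15783421  0.13135948] 0.0021208186741906703
[ 0.53502152 -0.14354645  0.14      ] [ 0.52105059 -0.13821199  0.14      ]
[-0.5585 -0.6041 -0.0167]
```

>>> send_rows(plan=[{"dx": -0.04, "dy": -0.043, "dz": -0.01}, {"dx": -0.08, "dy": -0.086, "dz": -0.017}, {"dx": -0.12, "dy": -0.13, "dz": -0.017}, {"dx": -0.16, "dy": -0.173, "dz": -0.017}, {"dx": -0.2, "dy": -0.216, "dz": -0.017}, {"dx": -0.24, "dy": -0.26, "dz": -0.017}, {"dx": -0.28, "dy": -0.303, "dz": -0.017}, {"dx": -0.32, "dy": -0.346, "dz": -0.017}, {"dx": -0.36, "dy": -0.39, "dz": -0.017}, {"dx": -0.4, "dy": -0.433, "dz": -0.017}, {"dx": -0.44, "dy": -0.476, "dz": -0.017}, {"dx": -0.48, "dy": -0.52, "dz": -0.017}, {"dx": -0.52, "dy": -0.563, "dz": -0.017}, {"dx": -0.557, "dy": -0.602, "dz": -0.017}, {"dx": -0.557, "dy": -0.602, "dz": -0.017}, {"dx": -0.557, "dy": -0.602, "dz": -0.017}, {"dx": -0.557, "dy": -0.602, "dz": -0.017}], claw=1)

```text
invalid input at $.plan[0]: expected keys dx, dy, dz, twist
```

```bash
python3 - <<'E'
from h import *
w=cam('wrist','wrist1.png');s=bot.observe();print(s['tcp_pos'],s['orientation'],w['origin'],w['orientation'],s['qpos'],s['ft_force'],s['time_s'])
h=cv2.cvtColor(w['pixels'],cv2.COLOR_RGB2HSV); m=cv2.inRange(h,(95,80,40),(130,255,255))
n,l,st,ce=cv2.connectedComponentsWithStats(m);print([(st[i].tolist(),ce[i]) for i in range(1,n) if st[i][4]>20])
E
```

```text
[0.13316465 0.55928041 0.25309719] [-1.79977362e+02 -3.31052809e-03  1.66606665e+02] [0.05215929 0.57915665 0.37391262] [1.60835876e+02 3.16972988e-02 7.66168347e+01] [ 6.96736325e+01  1.58195976e+01  8.62408324e+01  5.66111486e-04
  7.79624425e+01 -6.93315135e+00] [ 0.66737117  0.46086495 -0.26647114] 0.35
[]
```

View pics/wrist1.png

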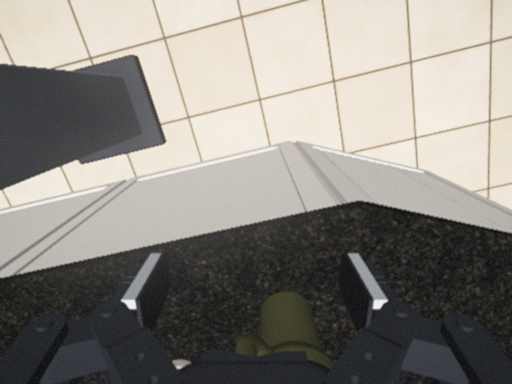

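The call was refused because every row needs twist, so this wrist picture (start pose) only shows the floor, the counter edge and the olive cup at (290,330). I'll send the move again.

>>> send_rows(plan=[{"dx": -0.04, "dy": -0.043, "dz": -0.01, "twist": 0}, {"dx": -0.08, "dy": -0.086, "dz": -0.017, "twist": 0}, {"dx": -0.12, "dy": -0.13, "dz": -0.017, "twist": 0}, {"dx": -0.16, "dy": -0.173, "dz": -0.017, "twist": 0}, {"dx": -0.2, "dy": -0.216, "dz": -0.017, "twist": 0}, {"dx": -0.24, "dy": -0.26, "dz": -0.017, "twist": 0}, {"dx": -0.28, "dy": -0.303, "dz": -0.017, "twist": 0}, {"dx": -0.32, "dy": -0.346, "dz": -0.017, "twist": 0}, {"dx": -0.36, "dy": -0.39, "dz": -0.017, "twist": 0}, {"dx": -0.4, "dy": -0.433, "dz": -0.017, "twist": 0}, {"dx": -0.44, "dy": -0.476, "dz": -0.017, "twist": 0}, {"dx": -0.48, "dy": -0.52, "dz": -0.017, "twist": 0}, {"dx": -0.52, "dy": -0.563, "dz": -0.017, "twist": 0}, {"dx": -0.557, "dy": -0.602, "dz": -0.017, "twist": 0}, {"dx": -0.557, "dy": -0.602, "dz": -0.017, "twist": 0}, {"dx": -0.557, "dy": -0.602, "dz": -0.017, "twist": 0}, {"dx": -0.557, "dy": -0.602, "dz": -0.017, "twist": 0}], claw=1)

```text
time_s: 2.48
tcp_pos: [0.5349, -0.154, 0.2705]
orientation: [180.0, -0.0, 166.7]
ft_force: [0.0, 0.1, -0.2]
finger_gap: 0.0855
finger_force: 0.0
```

```bash
python3 - <<'E'
from h import *
w=cam('wrist','wrist2.png');s=bot.observe();print(s['tcp_pos'],s['orientation'],w['origin'],w['orientation'],s['qpos'],s['ft_force'],s['time_s'])
h=cv2.cvtColor(w['pixels'],cv2.COLOR_RGB2HSV); m=cv2.inRange(h,(95,80,40),(130,255,255))
n,l,st,ce=cv2.connectedComponentsWithStats(m);print([(st[i].tolist(),ce[i]) for i in range(1,n) if st[i][4]>20])
print(proj(w,[.536,-.157,.168]),proj(w,[.536,-.157,.118]))
E
```

```text
[ 0.53498694 -0.15397455  0.27060621] [1.79981870e+02 2.34592201e-04 1.66684101e+02] [ 0.45387809 -0.13429431  0.39139557] [ 1.60853690e+02 -2.98334157e-02  7.66855270e+01] [-2.32286983e+01  1.36971879e+01  8.67115178e+01  1.81985666e-02
  7.95941847e+01 -9.99160864e+01] [ 0.11479616 -0.25446654 -0.76362246] 2.525
[([234, 161, 48, 61, 1863], array([256.30005368, 189.0101986 ])), ([267, 212, 13, 10, 44], array([272.22727273, 216.72727273]))]
[249.89759535 201.97246053] [250.55368763 183.30483584]
```

View pics/wrist2.png

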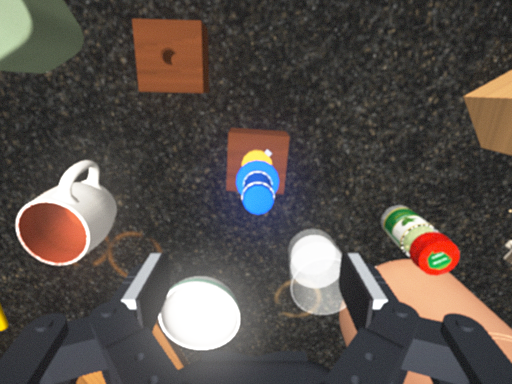

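The wrist view shows the gauge's cap centred near (258,199) and its guard near (257,180). The look-alike stand is at (170,55) and the mug at (70,220).

```bash
python3 - <<'E'
from h import *
w=cam('wrist');s=cam('side')
h=cv2.cvtColor(w['pixels'],cv2.COLOR_RGB2HSV); m=cv2.inRange(h,(95,80,40),(130,255,255))
for v in range(160,224,4):
    x=np.where(m[v,225:290])[0]+225; print(v,x.min() if len(x) else '',x.max() if len(x) else '')
print(onz(w,258,199,.168),onz(w,257,180,.1155))
E
```

```text
160  
164 245 288
168 240 274
172 238 277
176 236 278
180 236 279
184 236 286
188 237 277
192 227 287
196 235 283
200 225 282
204 230 281
208 228 272
212 225 271
216 227 278
220 232 273
[ 0.5352089  -0.15016482  0.168     ] [ 0.53513844 -0.15044278  0.1155    ]
```

>>> send_rows(plan=[{"dx": 0.001, "dy": 0.004, "dz": 0.03, "twist": 0}, {"dx": 0.001, "dy": 0.004, "dz": 0.06, "twist": 0}, {"dx": 0.001, "dy": 0.004, "dz": 0.09, "twist": 0}, {"dx": 0.001, "dy": 0.004, "dz": 0.11, "twist": 0}, {"dx": 0.001, "dy": 0.004, "dz": 0.121, "twist": 0}, {"dx": 0.001, "dy": 0.004, "dz": 0.121, "twist": 0}, {"dx": 0.001, "dy": 0.004, "dz": 0.121, "twist": 0}])

```text
time_s: 3.5
tcp_pos: [0.5362, -0.1513, 0.1503]
orientation: [-180.0, 0.1, 166.6]
ft_force: [0.5, 0.2, -0.4]
finger_gap: 0.0854
finger_force: 0.0
```

>>> send_rows(plan=[{"dx": 0, "dy": 0, "dz": 0, "twist": 0}, {"dx": 0, "dy": 0, "dz": 0, "twist": 0}, {"dx": 0, "dy": 0, "dz": 0, "twist": 0}, {"dx": 0, "dy": 0, "dz": 0, "twist": 0}, {"dx": 0, "dy": 0, "dz": 0, "twist": 0}, {"dx": 0, "dy": 0, "dz": 0, "twist": 0}, {"dx": 0, "dy": 0, "dz": 0, "twist": 0}, {"dx": 0, "dy": 0, "dz": 0, "twist": 0}], claw=0, squeeze=60)

```text
time_s: 4.5
tcp_pos: [0.5356, -0.1511, 0.1494]
orientation: [180.0, 0.0, 166.6]
ft_force: [0.1, -0.3, 2.1]
finger_gap: 0.0244
finger_force: 58.7
```

>>> send_rows(plan=[{"dx": 0, "dy": 0, "dz": -0.005, "twist": 0}, {"dx": 0, "dy": 0, "dz": -0.015, "twist": 0}, {"dx": 0, "dy": 0, "dz": -0.03, "twist": 0}, {"dx": 0, "dy": 0, "dz": -0.05, "twist": 0}, {"dx": 0, "dy": 0, "dz": -0.08, "twist": 0}, {"dx": 0, "dy": 0, "dz": -0.11, "twist": 0}, {"dx": 0, "dy": 0, "dz": -0.13, "twist": 0}, {"dx": 0, "dy": 0, "dz": -0.13, "twist": 0}, {"dx": 0, "dy": 0, "dz": -0.13, "twist": 0}, {"dx": 0, "dy": 0, "dz": -0.13, "twist": 0}])

```text
time_s: 5.75
tcp_pos: [0.535, -0.1509, 0.2781]
orientation: [180.0, -0.1, 166.6]
ft_force: [-0.6, -0.1, -2.1]
finger_gap: 0.0247
finger_force: 58.9
```

```bash
python3 - <<'E'
from h import *
w=cam('wrist');s=cam('side');a=cam('scene');st=bot.observe();print(st['tcp_pos'],st['ft_force'],st['finger_gap'])
A=w['pixels'];B=s['pixels']
cv2.imwrite('pics/lift.png',cv2.resize(np.hstack([A,B]),(800,300))[:,:,::-1])
# bore ring in side & scene: fit ellipse
for n,c,box in(('side',s,(235,255,262,280)),('scene',a,None)):
    h=cv2.cvtColor(c['pixels'],cv2.COLOR_RGB2HSV); m=cv2.inRange(h,(95,60,40),(130,255,255))
    q=np.zeros_like(m); 
    if box: x0,y0,x1,y1=box; q[y0:y1,x0:x1]=m[y0:y1,x0:x1]
    else: q=m; q[:205]=0;q[:,:180]=0;q[:,300:]=0
    pt=cv2.findNonZero(q); print(n,0 if pt is None else len(pt))
    if pt is not None and len(pt)>5:
        e=cv2.fitEllipse(pt);print(e,onz(c,*e[0],.08))
for p in([.5273,.2235,.08],):print(proj(s,p),proj(a,p),delta([p[0],p[1],.28]))
E
```

```text
[ 0.53526673 -0.15104688  0.27849357] [ 0.68394995  0.22635638 -1.44049084] 0.02478962323269582
side 29
((248.2185821533203, 268.0314636230469), (8.05689525604248, 11.44301986694336), 88.49652099609375) [0.52630316 0.22363135 0.08      ]
scene 0
[247.77954972 267.9505341 ] [195.06582747 219.4085356 ] [ 0.0945  0.3625 -0.0012]
```

View pics/lift.png

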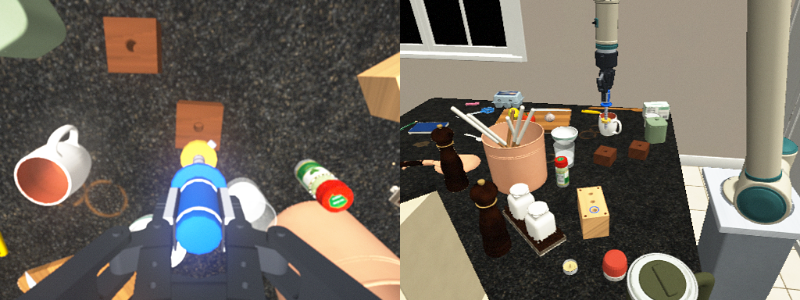

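The gauge is held and clear of its stand, and the bore is at side (248.2,268). I'll check where the copper pot and the jars are before crossing.

```bash
python3 - <<'E'
from h import *
s=cam('side')
for u,v,z in((187,228,0.),(150,246,0),(187,170,.15),(173,140,.25),(207,237,0),(207,202,.106),(247,303,0),(265,302,0),(210,212,0.)):print(u,v,z,onz(s,u,v,z).round(3))
E
```

```text
187 228 0.0 [ 0.739 -0.006  0.   ]
150 246 0 [0.815 0.086 0.   ]
187 170 0.15 [ 0.746 -0.08   0.15 ]
173 140 0.25 [ 0.769 -0.059  0.25 ]
207 237 0 [0.671 0.028 0.   ]
207 202 0.106 [0.668 0.011 0.106]
247 303 0 [0.526 0.251 0.   ]
265 302 0 [0.486 0.243 0.   ]
210 212 0.0 [ 0.691 -0.095  0.   ]
```

>>> send_rows(plan=[{"dx": 0.008, "dy": 0.03, "dz": 0, "twist": 0}, {"dx": 0.016, "dy": 0.06, "dz": 0, "twist": 0}, {"dx": 0.024, "dy": 0.09, "dz": 0, "twist": 0}, {"dx": 0.032, "dy": 0.12, "dz": 0, "twist": 0}, {"dx": 0.04, "dy": 0.15, "dz": 0, "twist": 0}, {"dx": 0.048, "dy": 0.18, "dz": 0, "twist": 0}, {"dx": 0.056, "dy": 0.21, "dz": 0, "twist": 0}, {"dx": 0.064, "dy": 0.24, "dz": 0, "twist": 0}, {"dx": 0.072, "dy": 0.27, "dz": 0, "twist": 0}, {"dx": 0.08, "dy": 0.3, "dz": 0, "twist": 0}, {"dx": 0.088, "dy": 0.33, "dz": 0.0, "twist": 0}, {"dx": 0.094, "dy": 0.362, "dz": 0.0, "twist": 0}, {"dx": 0.094, "dy": 0.362, "dz": 0.015, "twist": 0}, {"dx": 0.094, "dy": 0.362, "dz": 0.02, "twist": 0}, {"dx": 0.094, "dy": 0.362, "dz": 0.02, "twist": 0}, {"dx": 0.094, "dy": 0.362, "dz": 0.02, "twist": 0}])

```text
time_s: 7.95
tcp_pos: [0.5282, 0.222, 0.2596]
orientation: [180.0, 0.0, 166.5]
ft_force: [0.3, 1.7, -1.1]
finger_gap: 0.0246
finger_force: 59.2
```

```bash
python3 - <<'E'
from h import *
w=cam('wrist');s=cam('side');a=cam('scene');st=bot.observe();print(st['tcp_pos'],st['orientation'],st['ft_force'],st['finger_gap'],st['time_s'])
print(w['origin'],proj(w,[st['tcp_pos'][0],st['tcp_pos'][1],st['tcp_pos'][2]-.1314]),proj(w,[.5268,.2236,.08]))
x,y=proj(s,[.5268,.2236,.11]).astype(int);x2,y2=proj(a,[.5268,.2236,.11]).astype(int)
print(x,y,x2,y2)
f=lambda p,x,y,r:cv2.resize(p[y-r:y+r,x-r:x+r],(400,400),interpolation=2)
cv2.imwrite('pics/ov.png',np.hstack([cv2.resize(w['pixels'][20:276,128:384],(400,400)),f(s['pixels'],x,y,50)])[:,:,::-1]); np.savez('w.npz',w['pixels'])
cv2.imwrite('pics/sc.png',f(a['pixels'],x2,y2,50)[:,:,::-1])
E
```

```text
[0.52827083 0.2223316  0.25975682] [1.79976343e+02 4.28765623e-02 1.66560070e+02] [-0.62015627  0.01701713 -1.54597971] 0.02533308448723891 8.1
[0.44717068 0.24196924 0.38042808] [253.7335651  188.39347992] [254.6326111  172.13708895]
247 257 194 210
```

View pics/ov.png

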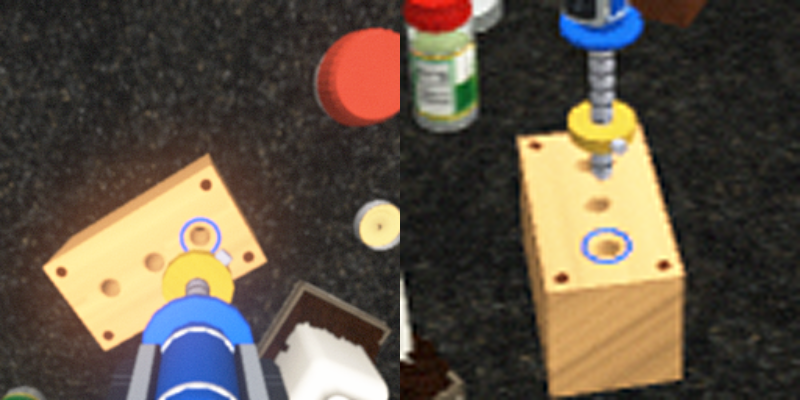

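Wrist crop: the ring centre is at full-image (256,172) and the stop at about (254.7,199). Side crop: the tip is at about (247.5,251), right above the block's row. Next I'll measure the lateral offset from both views.

```bash
cat > m.py <<'E'
from h import *
def meas(w,s,st):
    t=st['tcp_pos']
    def mask(c,lo,hi,b):
        h=cv2.cvtColor(c['pixels'],cv2.COLOR_RGB2HSV);m=cv2.inRange(h,lo,hi);k=np.zeros_like(m);x0,y0,x1,y1=[int(i) for i in b];k[y0:y1,x0:x1]=m[y0:y1,x0:x1]
        n,l,q,ce=cv2.connectedComponentsWithStats(k);i=1+np.argmax(q[1:,4]);return ((l==i)*255).astype(np.uint8),q[i]
    def ell(m):
        ct=max(cv2.findContours(m,cv2.RETR_EXTERNAL,cv2.CHAIN_APPROX_NONE)[0],key=len);return cv2.fitEllipse(ct),cv2.boundingRect(ct)
    for n,c in(('wrist',w),('side',s)):
        g=proj(c,[.5268,.2236,.08])
        try:
            m,_=mask(c,(95,60,60),(130,255,255),(g[0]-20,g[1]-16,g[0]+20,g[1]+14) if n=='wrist' else (g[0]-10,g[1]-8,g[0]+10,g[1]+8))
            e,b=ell(m); print(n,'ring',np.round(e[0],2),b,onz(c,*e[0],.08).round(4))
        except Exception as x: print(n,'ring',x)
        zs=t[2]-.1314+.033
        g=proj(c,[t[0],t[1],zs]); r=30 if n=='wrist' else 12
        m,_=mask(c,(20,110,80),(32,255,255),(g[0]-r,g[1]-r,g[0]+r,g[1]+r)); e,b=ell(m)
        print(n,'stop pred',g.round(2),'ell',np.round(e[0],2),np.round(e[1],1),'box',b,'ell->',onz(c,*e[0],zs).round(4))
        np.save(n+'_m.npy',m)
E
python3 - <<'E'
from m import *
w=cam('wrist');s=cam('side');st=bot.observe();print(st['tcp_pos'])
meas(w,s,st)
h=cv2.cvtColor(s['pixels'],cv2.COLOR_RGB2GRAY)
for v in range(226,256,2):print(v,h[v,236:260])
E
```

```text
[0.52818535 0.22253223 0.25967726]
wrist ring [255.34 171.52] (243, 159, 26, 23) [0.5265 0.2249 0.08  ]
wrist stop pred [253.43 201.4 ] ell [253.37 197.6 ] [35.3 45.6] box (231, 179, 47, 34) ell-> [0.5251 0.2232 0.1613]
side ring [248.2  268.03] (242, 264, 13, 9) [0.5263 0.2236 0.08  ]
side stop pred [247.14 238.49] ell [246.73 238.11] [12.5 17.1] box (239, 232, 18, 14) ell-> [0.5292 0.2214 0.1613]
226 [ 55  54  44  35  37  37  33  26  82 106 105 114 165 195 117  32  43  46
  45  49  50  45  40  29]
228 [ 46  36  30  31  37  32  28  23  58 116 140 153 165 159  89  31  37  40
  39  40  33  31  25  34]
230 [ 31  42  37  35  42  47  49  34  81 129 117 113 164 195 117  30  37  35
  30  27  27  34  39  36]
232 [ 41  38  39  44  46  49  71 130 105 109 136 151 169 152 184 143  78  47
  34  32  31  28  20  26]
234 [ 46  41  33  71 165 218 224 220 187 141 120 115 161 188 217 221 222 227
 193  90  35  28  31  41]
236 [ 37  33  53 201 220 214 217 219 181 127 134 143 165 147 204 220 216 219
 224 182  79  34  34  31]
238 [ 22  23  43 195 221 220 217 218 222 216 190 192 207 222 222 218 217 219
 219 216 184  88  22  32]
240 [169 169 173 134 136 201 219 218 221 220 220 220 219 214 216 214 215 209
 182 198 236 172  32  34]
242 [231 231 235 215 155 119 120 124 129 149 164 168 169 157 186 230 223 182
 187 229 238 207  91  28]
244 [227 231 230 232 236 232 198 153 139 132 134 142 147 137 155 169 169 190
 233 237 236 239 203  91]
246 [228 229 230 230 233 235 230 225 182 141 139 154 174 182 231 231 233 236
 237 236 234 236 242 174]
248 [226 229 229 229 221 200 178 159 122  86  96 139 125 159 229 233 231 232
 234 235 236 234 238 204]
250 [224 227 229 231 231 233 232 229 212 162 139 149 174 185 226 232 231 232
 233 235 235 235 235 239]
252 [225 225 228 230 231 232 232 233 233 233 222 198 223 231 230 232 231 234
 233 234 235 235 236 237]
254 [224 225 228 229 230 229 231 231 232 232 231 230 229 230 230 230 231 232
 233 233 236 235 234 235]
```

>>> send_rows(plan=[{"dx": 0.0015, "dy": 0.001, "dz": 0.01, "twist": 0}, {"dx": 0.0025, "dy": 0.0018, "dz": 0.02, "twist": 0}, {"dx": 0.0025, "dy": 0.0018, "dz": 0.03, "twist": 0}, {"dx": 0.0025, "dy": 0.0018, "dz": 0.038, "twist": 0}, {"dx": 0.0025, "dy": 0.0018, "dz": 0.038, "twist": 0}, {"dx": 0.0025, "dy": 0.0018, "dz": 0.038, "twist": 0}, {"dx": 0.0025, "dy": 0.0018, "dz": 0.038, "twist": 0}, {"dx": 0.0025, "dy": 0.0018, "dz": 0.038, "twist": 0}])

```text
time_s: 9.2
tcp_pos: [0.5262, 0.2252, 0.2217]
orientation: [180.0, 0.0, 166.6]
ft_force: [-0.2, -1.2, -1.7]
finger_gap: 0.0243
finger_force: 59.2
```

```bash
python3 - <<'E'
from m import *
w=cam('wrist');s=cam('side');st=bot.observe();print(st['tcp_pos'],st['ft_force'],st['orientation'])
meas(w,s,st)
f=lambda p,x,y,r:cv2.resize(p[y-r:y+r,x-r:x+r],(400,400),interpolation=2)
cv2.imwrite('pics/ov2.png',np.hstack([f(w['pixels'],256,180,50),f(s['pixels'],248,262,25)])[:,:,::-1])
E
```

```text
[0.52604622 0.22512063 0.22152452] [ 0.61966066  0.36719952 -0.53781104] [1.79982803e+02 2.10014406e-02 1.66601686e+02]
wrist ring [252.71 182.78] (239, 171, 28, 14) [0.5241 0.225  0.08  ]
wrist stop pred [253.19 201.42] ell [253.94 197.48] [35.3 46.8] box (231, 178, 47, 36) ell-> [0.523  0.2265 0.1231]
side ring [248.22 268.12] (242, 265, 13, 8) [0.5263 0.2239 0.08  ]
side stop pred [248.1  253.41] ell [247.48 252.95] [13.1 16.7] box (239, 246, 18, 15) ell-> [0.5276 0.2238 0.1231]
```

View pics/ov2.png

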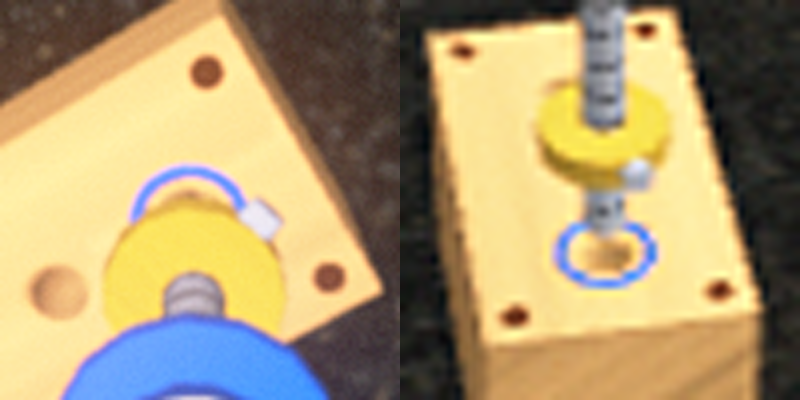

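Both views agree. In the wrist crop the ring's arc is centred under the stop (u≈253.5 against 253.2). In the side crop the rod (u≈604) lines up with the ring (606), which is about 0.5 mm. I'll lower it gently.

>>> send_rows(plan=[{"dx": 0, "dy": 0, "dz": 0.002, "twist": 0}, {"dx": 0, "dy": 0, "dz": 0.004, "twist": 0}, {"dx": 0, "dy": 0, "dz": 0.006, "twist": 0}, {"dx": 0, "dy": 0, "dz": 0.008, "twist": 0}, {"dx": 0, "dy": 0, "dz": 0.0095, "twist": 0}, {"dx": 0, "dy": 0, "dz": 0.011, "twist": 0}, {"dx": 0, "dy": 0, "dz": 0.012, "twist": 0}, {"dx": 0, "dy": 0, "dz": 0.012, "twist": 0}])

```text
time_s: 10.3
tcp_pos: [0.5259, 0.2251, 0.2092]
orientation: [180.0, -0.0, 166.6]
ft_force: [-0.9, 0.2, -0.9]
finger_gap: 0.0245
finger_force: 59.2
```

>>> send_rows(plan=[{"dx": 0, "dy": 0, "dz": 0.001, "twist": 0}, {"dx": 0, "dy": 0, "dz": 0.002, "twist": 0}, {"dx": 0, "dy": 0, "dz": 0.003, "twist": 0}, {"dx": 0, "dy": 0, "dz": 0.003, "twist": 0}])

```text
time_s: 10.8
tcp_pos: [0.5259, 0.2251, 0.2061]
orientation: [-180.0, -0.0, 166.6]
ft_force: [0.9, 0.2, -1.1]
finger_gap: 0.0249
finger_force: 59.2
```

>>> send_rows(plan=[{"dx": 0, "dy": 0, "dz": 0.002, "twist": 0}, {"dx": 0, "dy": 0, "dz": 0.004, "twist": 0}, {"dx": 0, "dy": 0, "dz": 0.006, "twist": 0}, {"dx": 0, "dy": 0, "dz": 0.008, "twist": 0}, {"dx": 0, "dy": 0, "dz": 0.01, "twist": 0}, {"dx": 0, "dy": 0, "dz": 0.012, "twist": 0}, {"dx": 0, "dy": 0, "dz": 0.014, "twist": 0}, {"dx": 0, "dy": 0, "dz": 0.016, "twist": 0}, {"dx": 0, "dy": 0, "dz": 0.018, "twist": 0}, {"dx": 0, "dy": 0, "dz": 0.018, "twist": 0}])

```text
time_s: 12.05
tcp_pos: [0.5259, 0.225, 0.1881]
orientation: [-180.0, -0.0, 166.6]
ft_force: [0.6, -0.3, -1.1]
finger_gap: 0.0248
finger_force: 59.2
```

>>> send_rows(plan=[{"dx": 0, "dy": 0, "dz": 0.001, "twist": 0}, {"dx": 0, "dy": 0, "dz": 0.002, "twist": 0}, {"dx": 0, "dy": 0, "dz": 0.003, "twist": 0}, {"dx": 0, "dy": 0, "dz": 0.004, "twist": 0}, {"dx": 0, "dy": 0, "dz": 0.005, "twist": 0}, {"dx": 0, "dy": 0, "dz": 0.006, "twist": 0}, {"dx": 0, "dy": 0, "dz": 0.007, "twist": 0}, {"dx": 0, "dy": 0, "dz": 0.007, "twist": 0}])

```text
time_s: 13.05
tcp_pos: [0.5261, 0.2251, 0.1815]
orientation: [180.0, 0.0, 166.6]
ft_force: [-0.3, -0.9, 2.6]
finger_gap: 0.0246
finger_force: 59.4
```

Contact with the stop shows as about 3.7 N. From here I'll go in 2 mm steps, at most 14 N on the pad per step, watching the force.

>>> send_rows(plan=[{"dx": 0, "dy": 0, "dz": 0.0005, "twist": 0}, {"dx": 0, "dy": 0, "dz": 0.001, "twist": 0}, {"dx": 0, "dy": 0, "dz": 0.0015, "twist": 0}, {"dx": 0, "dy": 0, "dz": 0.002, "twist": 0}, {"dx": 0, "dy": 0, "dz": 0.002, "twist": 0}])

```text
time_s: 13.68
tcp_pos: [0.526, 0.2251, 0.1792]
orientation: [180.0, 0.0, 166.6]
ft_force: [-0.8, -0.3, 2.3]
finger_gap: 0.0247
finger_force: 59.4
```

>>> send_rows(plan=[{"dx": 0, "dy": 0, "dz": 0.0005, "twist": 0}, {"dx": 0, "dy": 0, "dz": 0.001, "twist": 0}, {"dx": 0, "dy": 0, "dz": 0.0015, "twist": 0}, {"dx": 0, "dy": 0, "dz": 0.002, "twist": 0}, {"dx": 0, "dy": 0, "dz": 0.002, "twist": 0}])

```text
time_s: 14.3
tcp_pos: [0.526, 0.2251, 0.1773]
orientation: [180.0, 0.0, 166.6]
ft_force: [0.3, -0.2, 1.3]
finger_gap: 0.0249
finger_force: 59.4
```

>>> send_rows(plan=[{"dx": 0, "dy": 0, "dz": 0.0005, "twist": 0}, {"dx": 0, "dy": 0, "dz": 0.001, "twist": 0}, {"dx": 0, "dy": 0, "dz": 0.0015, "twist": 0}, {"dx": 0, "dy": 0, "dz": 0.002, "twist": 0}, {"dx": 0, "dy": 0, "dz": 0.002, "twist": 0}])

```text
time_s: 14.92
tcp_pos: [0.526, 0.2251, 0.1752]
orientation: [180.0, 0.0, 166.6]
ft_force: [0.3, -0.6, 2.1]
finger_gap: 0.0247
finger_force: 59.4
```

>>> send_rows(plan=[{"dx": 0, "dy": 0, "dz": 0.0005, "twist": 0}, {"dx": 0, "dy": 0, "dz": 0.001, "twist": 0}, {"dx": 0, "dy": 0, "dz": 0.0015, "twist": 0}, {"dx": 0, "dy": 0, "dz": 0.002, "twist": 0}, {"dx": 0, "dy": 0, "dz": 0.002, "twist": 0}])

```text
time_s: 15.55
tcp_pos: [0.526, 0.2251, 0.1732]
orientation: [180.0, -0.0, 166.6]
ft_force: [0.5, -0.4, 1.9]
finger_gap: 0.0247
finger_force: 59.4
```

>>> send_rows(plan=[{"dx": 0, "dy": 0, "dz": 0.0005, "twist": 0}, {"dx": 0, "dy": 0, "dz": 0.001, "twist": 0}, {"dx": 0, "dy": 0, "dz": 0.0015, "twist": 0}, {"dx": 0, "dy": 0, "dz": 0.002, "twist": 0}, {"dx": 0, "dy": 0, "dz": 0.002, "twist": 0}])

```text
time_s: 16.18
tcp_pos: [0.526, 0.2251, 0.1712]
orientation: [180.0, -0.0, 166.6]
ft_force: [0.1, -0.7, 2.1]
finger_gap: 0.0247
finger_force: 59.4
```

>>> send_rows(plan=[{"dx": 0, "dy": 0, "dz": 0.0005, "twist": 0}, {"dx": 0, "dy": 0, "dz": 0.001, "twist": 0}, {"dx": 0, "dy": 0, "dz": 0.0015, "twist": 0}, {"dx": 0, "dy": 0, "dz": 0.002, "twist": 0}, {"dx": 0, "dy": 0, "dz": 0.002, "twist": 0}])

```text
time_s: 16.8
tcp_pos: [0.526, 0.2251, 0.1692]
orientation: [180.0, 0.0, 166.6]
ft_force: [-0.3, 0.3, 2.3]
finger_gap: 0.0246
finger_force: 59.4
```

>>> send_rows(plan=[{"dx": 0, "dy": 0, "dz": 0.0005, "twist": 0}, {"dx": 0, "dy": 0, "dz": 0.001, "twist": 0}, {"dx": 0, "dy": 0, "dz": 0.0015, "twist": 0}, {"dx": 0, "dy": 0, "dz": 0.002, "twist": 0}, {"dx": 0, "dy": 0, "dz": 0.002, "twist": 0}])

```text
time_s: 17.42
tcp_pos: [0.526, 0.2251, 0.1673]
orientation: [180.0, 0.0, 166.6]
ft_force: [0.4, 0.5, 3.1]
finger_gap: 0.0247
finger_force: 59.4
```

>>> send_rows(plan=[{"dx": 0, "dy": 0, "dz": 0.0005, "twist": 0}, {"dx": 0, "dy": 0, "dz": 0.001, "twist": 0}, {"dx": 0, "dy": 0, "dz": 0.001, "twist": 0}])

```text
time_s: 17.8
tcp_pos: [0.526, 0.2251, 0.1669]
orientation: [180.0, 0.0, 166.6]
ft_force: [0.1, -1.0, 4.6]
finger_gap: 0.0247
finger_force: 59.8
```

>>> send_rows(plan=[{"dx": 0, "dy": 0, "dz": 0.0005, "twist": 0}, {"dx": 0, "dy": 0, "dz": 0.001, "twist": 0}, {"dx": 0, "dy": 0, "dz": 0.001, "twist": 0}])

```text
time_s: 18.18
tcp_pos: [0.5261, 0.2251, 0.1664]
orientation: [180.0, 0.1, 166.6]
ft_force: [-0.9, -1.1, 9.0]
finger_gap: 0.0245
finger_force: 60.1
```

>>> send_rows(plan=[{"dx": 0, "dy": 0, "dz": 0.0003, "twist": 0}, {"dx": 0, "dy": 0, "dz": 0.0006, "twist": 0}, {"dx": 0, "dy": 0, "dz": 0.0006, "twist": 0}, {"dx": 0, "dy": 0, "dz": 0.0006, "twist": 0}])

```text
time_s: 18.68
tcp_pos: [0.5261, 0.2251, 0.1662]
orientation: [180.0, 0.1, 166.6]
ft_force: [-1.0, -1.2, 11.7]
finger_gap: 0.0249
finger_force: 60.2
```

>>> send_rows(plan=[{"dx": 0, "dy": 0, "dz": 0, "twist": 0}, {"dx": 0, "dy": 0, "dz": 0, "twist": 0}, {"dx": 0, "dy": 0, "dz": 0, "twist": 0}, {"dx": 0, "dy": 0, "dz": 0, "twist": 0}, {"dx": 0, "dy": 0, "dz": 0, "twist": 0}, {"dx": 0, "dy": 0, "dz": 0, "twist": 0}, {"dx": 0, "dy": 0, "dz": 0, "twist": 0}, {"dx": 0, "dy": 0, "dz": 0, "twist": 0}, {"dx": 0, "dy": 0, "dz": 0, "twist": 0}, {"dx": 0, "dy": 0, "dz": 0, "twist": 0}, {"dx": 0, "dy": 0, "dz": 0, "twist": 0}, {"dx": 0, "dy": 0, "dz": 0, "twist": 0}, {"dx": 0, "dy": 0, "dz": 0, "twist": 0}, {"dx": 0, "dy": 0, "dz": 0, "twist": 0}, {"dx": 0, "dy": 0, "dz": 0, "twist": 0}, {"dx": 0, "dy": 0, "dz": 0, "twist": 0}, {"dx": 0, "dy": 0, "dz": 0, "twist": 0}, {"dx": 0, "dy": 0, "dz": 0, "twist": 0}, {"dx": 0, "dy": 0, "dz": 0, "twist": 0}, {"dx": 0, "dy": 0, "dz": 0, "twist": 0}])

```text
time_s: 21.18
tcp_pos: [0.5261, 0.2251, 0.1662]
orientation: [180.0, 0.1, 166.6]
ft_force: [-0.9, -1.2, 9.9]
finger_gap: 0.0249
finger_force: 60.2
```

>>> send_rows(plan=[{"dx": 0, "dy": 0, "dz": -0.0004, "twist": 0}, {"dx": 0, "dy": 0, "dz": -0.0008, "twist": 0}, {"dx": 0, "dy": 0, "dz": -0.0012, "twist": 0}, {"dx": 0, "dy": 0, "dz": -0.0016, "twist": 0}, {"dx": 0, "dy": 0, "dz": -0.0018, "twist": 0}, {"dx": 0, "dy": 0, "dz": -0.0018, "twist": 0}])

```text
time_s: 21.92
tcp_pos: [0.5261, 0.2252, 0.1666]
orientation: [180.0, 0.0, 166.6]
ft_force: [0.1, -1.5, 4.5]
finger_gap: 0.025
finger_force: 60.0
```

>>> send_rows(plan=[{"dx": 0, "dy": 0, "dz": 0, "twist": 0}, {"dx": 0, "dy": 0, "dz": 0, "twist": 0}, {"dx": 0, "dy": 0, "dz": 0, "twist": 0}, {"dx": 0, "dy": 0, "dz": 0, "twist": 0}, {"dx": 0, "dy": 0, "dz": 0, "twist": 0}, {"dx": 0, "dy": 0, "dz": 0, "twist": 0}], claw=0.7, squeeze=20)

```text
time_s: 22.68
tcp_pos: [0.526, 0.2251, 0.1665]
orientation: [180.0, 0.0, 166.6]
ft_force: [0.5, -1.0, 0.1]
finger_gap: 0.0595
finger_force: 0.0
```

```bash
python3 - <<'E'
from m import *
w=cam('wrist');s=cam('side');st=bot.observe();print(st['tcp_pos'],st['ft_force'],st['finger_gap'],st['time_s'])
f=lambda p,x,y,r:cv2.resize(p[y-r:y+r,x-r:x+r],(400,400),interpolation=2)
cv2.imwrite('pics/rel.png',np.hstack([f(w['pixels'],256,220,100),f(s['pixels'],248,250,40)])[:,:,::-1])
E
```

```text
[0.5259837  0.2251156  0.16653811] [0.28543453 0.17152961 0.0415484 ] 0.05988103004261705 22.775
```

View pics/rel.png

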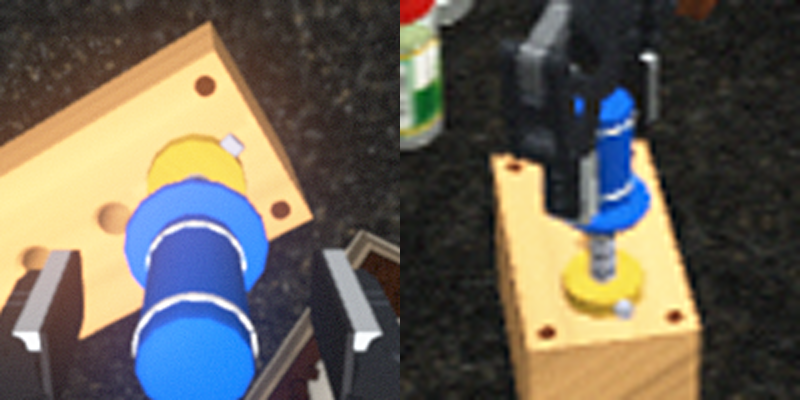

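Wrist and side crops after release: the gauge stands in the bore with its stop on the wood, side crop (603,285), with a slight lean inside the bore's clearance. Both fingers are clear of it. Now straight up.

>>> send_rows(plan=[{"dx": 0, "dy": 0, "dz": -0.01, "twist": 0}, {"dx": 0, "dy": 0, "dz": -0.03, "twist": 0}, {"dx": 0, "dy": 0, "dz": -0.06, "twist": 0}, {"dx": 0, "dy": 0, "dz": -0.1, "twist": 0}, {"dx": 0, "dy": 0, "dz": -0.14, "twist": 0}, {"dx": 0, "dy": 0, "dz": -0.15, "twist": 0}, {"dx": 0, "dy": 0, "dz": -0.15, "twist": 0}, {"dx": 0, "dy": 0, "dz": -0.15, "twist": 0}])

```text
time_s: 23.78
tcp_pos: [0.5252, 0.2248, 0.3149]
orientation: [-179.9, -0.2, 166.6]
ft_force: [-1.4, -0.4, -0.8]
finger_gap: 0.0598
finger_force: 0.0
```

```bash
python3 - <<'E'
from m import *
w=cam('wrist');s=cam('side');st=bot.observe();print(st['tcp_pos'],st['ft_force'],st['finger_gap'],st['time_s'])
f=lambda p,x,y,r:cv2.resize(p[y-r:y+r,x-r:x+r],(400,400),interpolation=2)
cv2.imwrite('pics/fin.png',np.hstack([f(w['pixels'],256,190,70),f(s['pixels'],248,245,40)])[:,:,::-1])
print(proj(s,[.526,.225,.08]),proj(s,[.526,.225,.185]))
E
```

```text
[0.52530113 0.2248883  0.31483208] [-0.27866677 -1.32834054 -0.1155244 ] 0.06001525798507222 23.875
[248.26668335 268.46932587] [247.91787737 230.18751995]
```

View pics/fin.png

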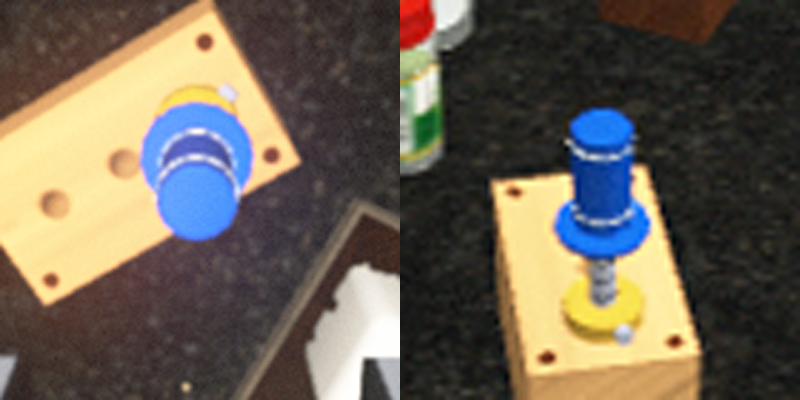

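The final view shows the gauge vertical (side crop: cap at (602,125), stop at (603,305)), its stop on the wood and the robot clear.

```bash
python3 -c "
from workcell import bot
print(bot.job_done())"
```

```text
the job is handed in; nothing more can be done
None
```

The gauge stands upright in the blue-ringed bore with its tip on the pad and its stop on the wood, as far as the last pictures show. I held it pressed for 2.5 s at roughly 9–10 N on the pad (readings never above 12 N), then let go, raised the arm clear and handed the job in at about 24 s; no verdict came back.

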